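# Hang the nesting square cutters on their hook

### The job

Hang the three square pastry cutters on the one hook by the eyes in their handles, the large one first, then the medium, then the small, each with its handle's back to the hook's stand so that its band nests into the one behind. Press each one home along the arm, the large against the stop plate and each next flush against the handle behind, with a firm push of about 1 kg and never over 2 kg, before hanging the next. Leave them hanging there still, and leave the rolling pin, spatula, spoon and tray where they are.

Things in the scene. Friction and masses are not known exactly. Their poses are not given: they have to be found in the camera images.
- stand: fixed rigid steel hook stand 182 mm high: base 110 x 100 x 12 mm, post 22 x 30 mm. A round arm, 8 mm diameter, points to the stand's -x, axis 145 mm above the underside. From its root, 45 mm before the post's axis, it runs level 98 mm, then its tip turns up 10 mm over the last 14 mm. Origin: underside, on the post's axis
- hook_seat (a point): point on top of the hook's arm at its root, 45 mm before the post's axis; axes as the stand's, the arm runs to -x. A hanging cutter's eye point lies on the line through this point along the arm. The large cutter's ends 0 to 14 mm out along -x, wherever the stop plate is clamped; the medium's 22 mm and the small's 44 mm further out. All are hard: the force rises steeply once they touch
- stop: fixed carrier of the stop plate (origin on the arm's axis at its root). The steel plate (34 mm wide, from 16 mm below the arm's axis to 36 mm above) is clamped tight with its face 0 to 14 mm out from this origin: where is not measured, feel for it. Nested, each band reaches 8 mm into the one behind with 7 mm of room, so be less than 6 mm over hanging height for the last 10 mm
- large: large square pastry cutter: steel band 80 x 80 mm outside, 2 mm wall, under a wooden handle 22 mm wide (y), 22 mm thick (x), top 146 mm above the underside. An eye 15 mm wide, 26 mm high goes through the handle along x. Stands on its band. Origin: underside, in the plane of the handle's back face; front is -x: handle x -22..0 mm, band x -20..+10 mm; z up. 147 g, +-30%
- medium: medium square pastry cutter: steel band 62 x 62 mm outside, 2 mm wall, under a wooden handle 22 mm wide (y), 22 mm thick (x), top 137 mm above the underside. An eye 15 mm wide, 26 mm high goes through the handle along x. Stands on its band. Origin: underside, in the plane of the handle's back face; front is -x: handle x -22..0 mm, band x -20..+10 mm; z up. 114 g, +-30%
- small: small square pastry cutter: steel band 44 x 44 mm outside, 2 mm wall, under a wooden handle 22 mm wide (y), 22 mm thick (x), top 128 mm above the underside. An eye 15 mm wide, 26 mm high goes through the handle along x. Stands on its band. Origin: underside, in the plane of the handle's back face; front is -x: handle x -22..0 mm, band x -20..+10 mm; z up. 81 g, +-30%
- large_eye (a point): middle of the upper edge of the large cutter's eye, in the plane of the handle's back face; 34 mm of solid handle stand above it, 112 mm of cutter below; axes as the cutter's
- medium_eye (a point): middle of the upper edge of the medium cutter's eye, in the plane of the handle's back face; 34 mm of solid handle stand above it, 103 mm of cutter below; axes as the cutter's
- small_eye (a point): middle of the upper edge of the small cutter's eye, in the plane of the handle's back face; 34 mm of solid handle stand above it, 94 mm of cutter below; axes as the cutter's
- pin: bystander: beech rolling pin lying on the slab, 54 mm thick, 380 mm long along its x; origin under its middle
- spatula: bystander: orange silicone spatula lying on the slab, 260 mm long along its x
- teaspoon: bystander: steel teaspoon, 126 mm long along its x, lying in the tray
- tray: bystander: white melamine tray 120 x 260 mm, 18 mm high, on the marble slab; origin under its middle. The slab's top is 20 mm above the counter
There are look-alikes about, which are no part of the job. What is shaped like the small but red is not meant.

How it is judged:
On the way, in this order (a step that is already met when the one before it is completed fails the run):
1. the large cutter is on the hook's arm and pressed home against the stop plate with more than 5 N (x of large_eye in the frame of hook_seat between -0.017 and 0.002 m and y of large_eye in the frame of hook_seat between -0.006 and 0.006 m and z of large_eye in the frame of hook_seat between -0.004 and 0.01 m and contact force between large and stop above 5 N), for 0.2 s.
2. the medium cutter is on the hook's arm and pressed home against the large cutter's handle with more than 5 N, those behind it tight against the stop (over 3 N) (x of medium_eye in the frame of large_eye between -0.0245 and -0.0195 m and y of medium_eye in the frame of hook_seat between -0.006 and 0.006 m and z of medium_eye in the frame of hook_seat between -0.004 and 0.01 m and contact force between large and stop above 3 N and contact force between medium and large above 5 N), for 0.2 s.
3. the small cutter is on the hook's arm and pressed home against the medium cutter's handle with more than 5 N, those behind it tight against the stop (over 3 N) (x of small_eye in the frame of medium_eye between -0.0245 and -0.0195 m and y of small_eye in the frame of hook_seat between -0.006 and 0.006 m and z of small_eye in the frame of hook_seat between -0.004 and 0.01 m and contact force between large and stop above 3 N and contact force between medium and large above 3 N and contact force between small and medium above 5 N), for 0.2 s.
At the end, for the whole second after the job is handed in: All three cutters hang still on the arm by their eyes, plumb within 0.12 rad, the eye's upper edge within 4 mm in height and 6 mm sideways of the arm's top; large at the stop plate's end of the arm (0 to 17 mm from the root), medium within 2.5 mm of the large's handle, small of the medium's (x of large_eye in the frame of hook_seat between -0.017 and 0.002 m and y of large_eye in the frame of hook_seat between -0.006 and 0.006 m and z of large_eye in the frame of hook_seat between -0.004 and 0.004 m and angle between each of large, medium, small's own z axis and vertical below 0.12 rad and linear speed of each of large, medium, small below 0.02 m/s and angular speed of each of large, medium, small below 0.2 rad/s and x of medium_eye in the frame of large_eye between -0.0245 and -0.0195 m and y of medium_eye in the frame of hook_seat between -0.006 and 0.006 m and z of medium_eye in the frame of hook_seat between -0.004 and 0.004 m and x of small_eye in the frame of medium_eye between -0.0245 and -0.0195 m and y of small_eye in the frame of hook_seat between -0.006 and 0.006 m and z of small_eye in the frame of hook_seat between -0.004 and 0.004 m); the robot touches nothing.
It fails at once if the large cutter is pressed against the stop plate with more than 20 N (contact force between large and stop above 20 N).
It fails at once if the medium cutter is pressed against the large cutter's handle with more than 20 N (contact force between medium and large above 20 N).
It fails at once if the small cutter is pressed against the medium cutter's handle with more than 20 N (contact force between small and medium above 20 N).
It fails at once if the rolling pin, spatula, spoon or tray is pushed more than 30 mm from its place (distance of any of pin, spatula, teaspoon, tray from where it was at the start of the episode above 0.03 m).
It also fails if it takes over 72 s, if anything falls off the work surface, if the arm or the gripper's body presses on something with over 40 N, if the wrist force passes 120 N, or if a joint passes its speed limit or range.

### The arm

A 7-joint arm with a two-finger parallel gripper is mounted at the origin on the work surface. World frame = base frame: x ahead of the robot, y to its left, z up, the work surface at z = 0. Lengths are in m, angles in rad, forces in N, time in s.
With the tool pointing down it reaches from about 0.4 to 0.9 m from the base axis. Payload 5.6 kg.
Tool frame: the origin (TCP) lies midway between the tips of the shut fingers; the grasp point (between the pads) lies 19 mm behind it; z points along the fingers, y is the line along which they close (so a half turn about z gives the same grasp; the last joint's range is limited). The gripper opens to 92 mm and grips with 3 to 60 N. Pads are 20 mm wide; open, the fingers measure 128 mm over their backs; the gripper's body (75 mm by 189 mm) begins 69 mm behind the grasp point.
Start: joints at [-1.34, 0.468, -0.012, 1.603, 0.006, 1.071, -0.056], TCP at [0.176, 0.626, 0.215] pointing down, gripper open.
Joint ranges: [-2.53, 2.53], [-0.31, 2.02], [-1.57, 1.55], [0.28, 2.44], [-1.29, 4.43], [0.15, 1.84], [-2.92, 2.92]. Speed limits (rad/s): [2.57, 2.57, 3.14, 3.14, 3.14, 3.14, 3.14].

### API

Orientations are given as a 3x3 rotation matrix whose columns are the frame's x, y, z axes.
In Python, from station import env, effector, solver, viewer, workorder, search_frame, tip_of gives the robot as it stands. Calls block until the motion is done:
- env.reach(position, orientation): joint-space move of the TCP to a pose.
- env.movel(position, frame=None, rate=0.15): straight line of the TCP; frame=None keeps the orientation; rate is the mean speed in m/s.
- env.goto_joints(angles): joint-space move.
- effector.release() and effector.grasp(squeeze=None): open the fingers fully, or close them until they stop; squeeze is the grip in N (None keeps the last).
- env.pause(seconds).
- solver.inverse_kinematics(position, orientation): joint angles nearest the present ones, or None.
- env.sense(): the state.
- viewer.read_camera(name): name is "side" or "top" or "wrist"; returns (picture, depth): 400x640x3 uint8, red, green, blue; 400x640 float32, m along the optical axis (not along the pixel's ray), 0 where there is no reading.
- viewer.camera_info(name): a dict with "intrinsics" (3x3 intrinsics, pixels), "eye" and "rotation" of the camera in the world; the wrist camera has in their place "T_tool_cam" (4x4, takes a point from camera to tool coordinates, whose origin is the TCP and whose axes are the flange's). Camera axes: x right, y up, looking along -z (the intrinsics and any distortion apply to the point x, -y, -z); pixel columns grow to the right and rows downward; lengths in m; the calibration is good to about 2 mm. The wrist camera is an equidistant fisheye: a pixel r from the principal point sees the ray r / f radians off the axis. A picture is of the moment at which its call begins: read the wrist's pose just before it. camera_info takes no time and is no camera call.
A pose or a line that the arm cannot do raises env.PlanningError and nothing moves.
- workorder.finish_job(): hands the job in; it is judged then, once.
Trained networks look in the newest picture that a camera, given by its name, has taken for a name from the list of things; names that differ only in an ending like _2 or _b are one class to them, and where a whole thing is asked for, a point or a joint stands for the part that bears it (a point fixed in the world has none). Each returns a list of dicts, best first, with "score" (0 to 1); they miss things now and then, are a little off and sometimes report something else, mostly with a low value. They report only what shows in the picture. A call takes as long as a camera call. They do not tell look-alikes from the thing itself.
- search_frame(camera, name): "at" ([x, y, z] in m, in world coordinates, good to about 4 mm: the middle of the surface that is visible of it).
- tip_of(camera, name): "at" ([x, y, z] in m, in world coordinates, good to about 4 mm: a listed point, or the origin of a listed thing).
The state is a dict: "t": time; "joint_positions": joint angles; "joint_velocities": joint speeds; "tau": joint torques, N m; "ee_pos": TCP position; "tcp_rot": TCP orientation; "wrist_force": force on the tool from outside, world axes, zero at the start; "moment": the same for the moment, N m; "gripper_width": finger opening in m; "grasp_force": force on a finger pad.
Only numpy, scipy, OpenCV 4.12 (cv2) and the standard library are available. Lean on these libraries where they do the work, as an engineer would, in place of code of your own. Each camera call takes 0.05 s, during which the arm holds its last target. There are 200 camera calls.

## Working session

There is one attempt and no reset: what is moved stays moved. The work goes in short steps, each a Python script; the robot and the scene stay as the last script left them, time stands still between calls to the robot, and variables do not carry over. Pictures are saved under pics/ and viewed, at most 10 in all, crops included, and the job is handed in when it is done.

```bash
ls; mkdir -p pics; cat > h.py <<'E'
import numpy as np, cv2
from station import env, effector, solver, viewer, workorder, search_frame, tip_of
def snap(c,fn=None):
    p,d=viewer.read_camera(c)
    if fn: cv2.imwrite('pics/'+fn,p[...,::-1])
    return p,d
def cloud(c,d):
    i=viewer.camera_info(c);K=np.array(i['intrinsics'])
    v,u=np.mgrid[:d.shape[0],:d.shape[1]]
    P=np.stack([(u-K[0,2])/K[0,0]*d,-(v-K[1,2])/K[1,1]*d,-d],-1)
    return P@np.array(i['rotation']).T+np.array(i['eye'])
E
python3 - <<'E'
from h import *
np.set_printoptions(precision=4,suppress=True)
for c in ['side','top']:
    p,d=snap(c,c+'.png'); np.save(c+'.npy',d); i=viewer.camera_info(c); print(c,i)
    for n in ['stand','stop','hook_seat','large','medium','small','large_eye','medium_eye','small_eye','tray','pin','spatula']:
        for f in (search_frame,tip_of):
            try: print(n,f.__name__,[(round(r['score'],2),np.round(r['at'],3).tolist()) for r in f(c,n)][:4])
            except Exception as e: print(n,f.__name__,e)
s=env.sense();print(s['t'],s['tcp_rot'],s['wrist_force'])
E
```

```text
pics
side {'intrinsics': array([[453.4787,   0.    , 315.3987],
       [  0.    , 453.4787, 199.6448],
       [  0.    ,   0.    ,   1.    ]]), 'eye': array([ 0.0685, -0.7933,  0.8316]), 'rotation': array([[ 0.8763,  0.2805, -0.3918],
       [-0.4817,  0.5293, -0.6984],
       [ 0.0115,  0.8007,  0.5989]])}
stand call [(0.66, [0.672, -0.168, 0.058]), (0.53, [0.561, 0.396, 0.056])]
stand call [(0.97, [0.687, -0.16, 0.019])]
stop call [(0.84, [0.634, -0.166, 0.177])]
stop call [(0.74, [0.64, -0.158, 0.164])]
hook_seat call [(0.75, [0.675, -0.167, 0.059]), (0.23, [0.534, 0.289, 0.084])]
hook_seat call [(0.89, [0.641, -0.161, 0.171])]
large call [(0.71, [0.485, 0.035, 0.081]), (0.57, [0.532, 0.286, 0.087])]
large call [(0.81, [0.496, 0.048, 0.021]), (0.53, [0.544, 0.296, 0.024])]
medium call [(0.59, [0.532, 0.287, 0.085]), (0.59, [0.485, 0.038, 0.082])]
medium call [(0.73, [0.545, 0.297, 0.021])]
small call [(0.91, [0.466, 0.162, 0.074]), (0.58, [0.279, 0.219, 0.055])]
small call [(0.96, [0.477, 0.172, 0.018]), (0.87, [0.272, 0.233, -0.001])]
large_eye call [(0.84, [0.483, 0.041, 0.087])
[... 1908 characters left out ...]
408, 0.07])]
medium_eye call [(0.73, [0.542, 0.3, 0.124])]
small_eye call [(0.73, [0.464, 0.168, 0.091]), (0.56, [0.28, 0.224, 0.07])]
small_eye call [(0.69, [0.272, 0.232, 0.096]), (0.66, [0.476, 0.173, 0.115])]
tray call [(0.78, [0.74, 0.219, 0.027])]
tray call [(0.71, [0.738, 0.214, 0.022]), (0.17, [0.592, 0.413, 0.021])]
pin call [(0.92, [0.581, 0.408, 0.065])]
pin call [(0.58, [0.591, 0.412, 0.02]), (0.39, [0.541, 0.298, 0.123])]
spatula call [(0.7, [0.635, -0.396, 0.024]), (0.44, [0.462, 0.161, 0.093]), (0.42, [0.667, -0.147, 0.03])]
spatula call [(0.58, [0.577, -0.397, 0.019])]
2.5 [[-0.9627  0.2705  0.    ]
 [ 0.2705  0.9627  0.    ]
 [-0.      0.     -1.    ]] [0.7827 0.5878 0.6856]
```

View pics/side.png

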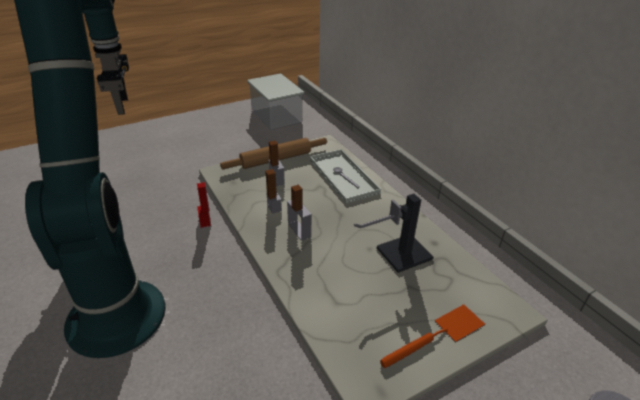

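View pics/top.png

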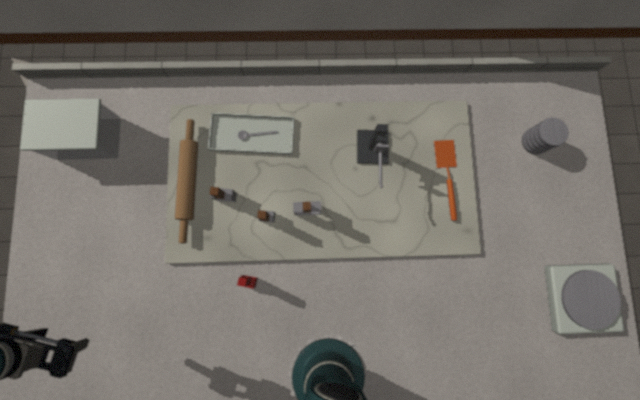

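The side view shows the large cutter at (299,213), the medium at (275,160) and the small one (steel band, wooden handle) at (270,190). The red look-alike stands off the slab at (203,205). The stand is at (407,235) with its arm tip at (357,225).

Next I measure the yaws from the depth clouds and check the three cutters in one enlarged crop.

```bash
python3 - <<'E'
import sys; from h import *
np.set_printoptions(precision=4,suppress=True)
obj={'large':(.49,.047,.166,.08),'medium':(.537,.298,.157,.062),'small':(.47,.17,.148,.044)}
C={}
for c in ['side','top']:
    d=np.load(c+'.npy');P=cloud(c,d);im=cv2.imread('pics/'+c+'.png')[...,::-1].astype(int);C[c]=(P,im)
    ok=d>0
    for n,(x,y,zt,b) in obj.items():
        near=ok&(np.hypot(P[...,0]-x,P[...,1]-y)<.06)
        H=P[near&(P[...,2]>.02+b+.015)]; T=P[near&(abs(P[...,2]-zt)<.006)]; B=P[near&(P[...,2]>.03)&(P[...,2]<.02+b+.004)]
        print(c,n,'handle',len(H),H.mean(0),'top',len(T),T.mean(0) if len(T) else 0, H[:,2].max())
        if len(T)>3: print('  toprect',cv2.minAreaRect((T[:,:2]*1000).astype(np.float32)))
        if len(B)>3:
            print('  band',len(B),B.mean(0),'rect',cv2.minAreaRect((B[:,:2]*1000).astype(np.float32)))
        bt=P[near&(abs(P[...,2]-.02-b)<.004)]
        if len(bt)>3: print('  bandtop',len(bt),cv2.minAreaRect((bt[:,:2]*1000).astype(np.float32)))
    A=P[ok&(P[...,0]>.5)&(P[...,0]<.625)&(abs(P[...,1]+.16)<.04)&(P[...,2]>.14)&(P[...,2]<.2)]
    L=A[A[:,0]>.545]
    print(c,'arm',len(A),A[:,0].min(),np.polyfit(L[:,0],L[:,1],1),np.polyval(np.polyfit(L[:,0],L[:,1],1),.6),L[:,2].max(),L.mean(0))
    S=P[ok&(P[...,0]>.6)&(P[...,0]<.78)&(abs(P[...,1]+.16)<.09)&(abs(P[...,2]-.032)<.005)]
    print('base',len(S),cv2.minAreaRect((S[:,:2]*1000).astype(np.float32)))
im=cv2.imread('pics/side.png');a=cv2.resize(im[130:250,190:330],None,fx=4,fy=4,interpolation=2)
cv2.imwrite('pics/crop1.png',a)
E
```

```text
side large handle 236 [0.4832 0.0443 0.1469] top 73 [0.4844 0.0465 0.1666] 0.1706139345020541
  toprect ((484.85699462890625, 48.103492736816406), (22.88800048828125, 26.935916900634766), 2.0226974487304688)
  band 465 [0.4903 0.037  0.0715] rect ((491.39630126953125, 48.294761657714844), (33.961669921875, 87.29928588867188), 1.762577772140503)
  bandtop 126 ((491.0062561035156, 47.82257843017578), (83.11384582519531, 32.556236267089844), 89.98587799072266)
side medium handle 189 [0.5312 0.2927 0.1327] top 52 [0.5324 0.2951 0.1573] 0.1627965444959225
  toprect ((532.9630737304688, 296.6959228515625), (27.26288604736328, 23.567703247070312), 70.7555160522461)
  band 195 [0.5374 0.2786 0.063 ] rect ((540.8818359375, 297.21551513671875), (70.8807601928711, 32.883934020996094), 83.4054946899414)
  bandtop 57 ((540.1294555664062, 296.32659912109375), (66.08621215820312, 28.776782989501953), 80.37440490722656)
side small handle 240 [0.4643 0.166  0.1208] top 64 [0.4656 0.1696 0.1483] 0.1523422242047855
  toprect ((466.542236328125, 171.7899169921875), (24.214574813842773, 23.33809852600097
[... 1417 characters left out ...]
66961669922)
top small handle 108 [0.4634 0.1719 0.1349] top 70 [0.4652 0.174  0.1476] 0.15156258199424877
  toprect ((465.64715576171875, 173.42596435546875), (21.76583480834961, 22.015230178833008), 87.94152069091797)
  band 68 [0.4713 0.1589 0.0584] rect ((470.1114196777344, 172.01092529296875), (41.87425994873047, 31.783008575439453), 84.08125305175781)
  bandtop 51 ((470.119873046875, 172.1619110107422), (41.55278396606445, 31.77243995666504), 84.04203796386719)
top arm 103 0.5270388245763734 [-0.0494 -0.1259] -0.15552546845241655 0.17116030726038933 [ 0.5843 -0.1547  0.1677]
base 661 ((679.9207153320312, -146.66981506347656), (118.78899383544922, 120.14485931396484), 86.34207153320312)
```

View pics/crop1.png

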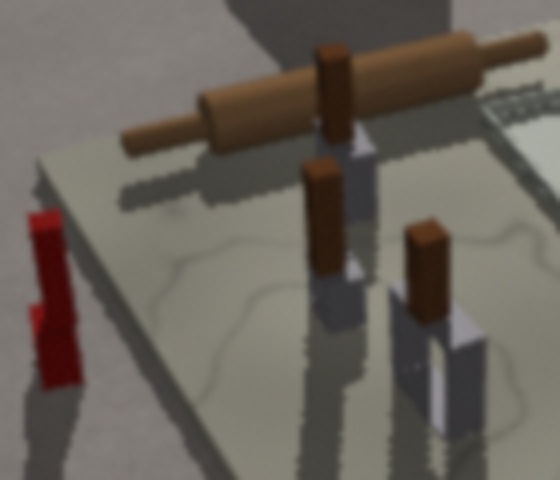

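The crop shows the red look-alike (45,300) off the slab. The three wooden-handled steel cutters are small (325,245), medium (345,130) and large (440,330). All three fronts face the robot, with yaws of about +1.7°, −7° and −6°. They fit by size and colour, so I'll grasp the large one and use it in the hand to check camera against robot at the hook.

```bash
cat >> h.py <<'E'
TH=np.radians(-2.5)
def R(th): 
    c,s=np.cos(th),np.sin(th); return np.array([[-c,-s,0],[-s,c,0],[0,0,-1.]])
U=np.array([np.cos(TH),np.sin(TH),0]); N=np.array([-np.sin(TH),np.cos(TH),0])
ROOT=np.array([.639,-.1587,0])
def at(s,over,root=ROOT):   # TCP for a held cutter: back s (m) out, eye `over` above arm top
    p=root-U*(s+.011); p[2]=.167+over; return p
def pick(x,y,top,yaw,squeeze=30):
    effector.release() if env.sense()['gripper_width']<.08 else None
    r=R(np.radians(yaw)); env.reach([x,y,top+.05],r); env.movel([x,y,top-.036],rate=.15)
    effector.grasp(squeeze); env.movel([x,y,max(top+.06,.22)],rate=.2)
    s=env.sense(); print('picked w',s['gripper_width'],s['grasp_force'],'t',s['t'])
E
python3 - <<'E'
from h import *
np.set_printoptions(precision=4,suppress=True)
pick(.4845,.049,.166,1.75)
p=at(.14,.014); env.reach([p[0],p[1],.22],R(TH)); env.movel(p,rate=.2); env.pause(.2)
s=env.sense();print(s['t'],s['ee_pos'],s['wrist_force'],s['joint_positions'])
for c in ['side','top']:
    im,d=snap(c,c+'2.png');np.save(c+'2.npy',d);P=cloud(c,d);a=viewer.camera_info
    m=(d>0)&(P[...,2]<.23)&(np.hypot(P[...,0]-p[0],P[...,1]-p[1])<.06)
    B=P[m&(abs(P[...,2]-(.167+.014+.002-.032))<.005)]
    if len(B)>3: print(c,'bandtop',len(B),cv2.minAreaRect((B[:,:2]*1000).astype(np.float32)),B[:,2].mean())
    L=P[(d>0)&(P[...,0]>.55)&(P[...,0]<.625)&(abs(P[...,1]+.16)<.03)&(P[...,2]>.15)&(P[...,2]<.19)]
    if len(L)>3:f=np.polyfit(L[:,0],L[:,1],1);print('arm',len(L),f[0],np.polyval(f,.6))
E
```

```text
picked w 0.02183512011851817 29.969698805361986 t 7.25
8.6083 [ 0.4891 -0.1519  0.1822] [-0.23   -0.6102 -1.0146] [-0.263   0.2971  0.5957  2.001  -0.2118  0.9014  1.9724]
side bandtop 194 ((495.8791198730469, -151.58543395996094), (83.04446411132812, 32.45762634277344), 87.11955261230469) 0.15314796174854822
arm 105 -0.036970048786445574 -0.15830656287482966
top bandtop 25 ((505.1841735839844, -118.81877136230469), (14.507694244384766, 11.064714431762695), 84.28858947753906) 0.15164875427339256
arm 80 -0.05236217620022115 -0.15554349068448534
```

```bash
sed -i 's/-.1587,0/-.1595,0/' h.py; cat >> h.py <<'E'
def F(): 
    f=np.array(env.sense()['wrist_force']); return np.array([f@U,f@N,f[2]])
def insert(stops=(.14,.115,.095,.07),over=.014):
    f0=F()
    for s in stops:
        env.movel(at(s,over),R(TH),rate=.1); f=F()-f0; print('s',s,np.round(f,2))
        if np.abs(f).max()>4: print('FORCE stop'); return False
    return True
def press(s,over,smin,step=.0004,target=9):
    env.movel(at(s,over),rate=.08); env.pause(.15); f0=F(); t0=env.sense()['t']
    k=0
    while s>smin:
        s-=step; env.movel(at(s,over),rate=.02); f=F()-f0
        if abs(f[0])>1: print('s %.4f'%s,np.round(f,2))
        if abs(f[0])>target: break
        if np.abs(f[1:]).max()>8: print('odd force',f);break
    env.pause(.4); print('held',np.round(F()-f0,2),'s',s,'dt',env.sense()['t']-t0); return s
E
python3 - <<'E'
from h import *
if insert():
    env.movel(at(.07,.003),rate=.06); env.pause(.1); print(F())
    env.movel(at(.03,.003),rate=.1); print(F(), env.sense()['t'], env.sense()['gripper_width'])
E
```

```text
s 0.14 [ 0.58 -0.23  0.5 ]
s 0.115 [-0.17 -0.17  0.47]
s 0.095 [-0.58 -0.7  -0.21]
s 0.07 [-0.65 -0.43 -0.6 ]
[ 0.36396609 -0.47818475 -2.01659098]
[ 0.20668937 -0.92498014 -1.15071394] 11.0917 0.021851954330822997
```

```bash
python3 - <<'E'
from h import *
s=press(.017,.003,-.004,target=8)
print(s,env.sense()['t'],env.sense()['ee_pos'])
E
```

```text
s 0.0162 [ 1.03 -0.01  0.31]
s 0.0102 [ 1.04 -0.67 -0.78]
s 0.0050 [-1.37  0.76  0.63]
s 0.0046 [-4.61  1.11  2.41]
s 0.0042 [-5.41  0.69  3.8 ]
s 0.0038 [-6.79  1.04  3.92]
s 0.0034 [-8.32  1.21  5.49]
held [-7.72  1.43  5.73] s 0.003400000000000009 dt 8.900000000000002
0.003400000000000009 20.4583 [ 0.62276586 -0.1588279   0.16987801]
```

```bash
cat >> h.py <<'E'
def hang(s,over):
    env.movel(at(s,over),rate=.02); env.pause(.15); f0=F(); 
    while over>-.005:
        over-=.0007; env.movel(at(s,over),rate=.03); f=F()-f0
        if f[2]>2.5: break
    print('down at over',round(over,4),np.round(f,2)); 
    effector.release(); p=env.sense()['ee_pos'].copy() if hasattr(env.sense()['ee_pos'],'copy') else list(env.sense()['ee_pos'])
    p[2]=.26; env.movel(p,rate=.15); print('t',env.sense()['t'])
E
python3 - <<'E'
from h import *
f=F(); env.movel(at(.0030,.003),rate=.02); env.pause(.35); print(F()-f,F())
hang(.0052,.003)
im,d=snap('side','side3.png'); np.save('side3.npy',d)
cv2.imwrite('pics/crop3.png',cv2.resize(im[150:290,300:460,::-1],None,fx=4,fy=4,interpolation=2))
E
```

```text
[-1.08023863 -0.02500316  0.76989404] [-8.97318458  1.36370019  5.40705525]
down at over -0.0012 [-3.5   0.68  5.88]
t 24.85
```

View pics/crop3.png

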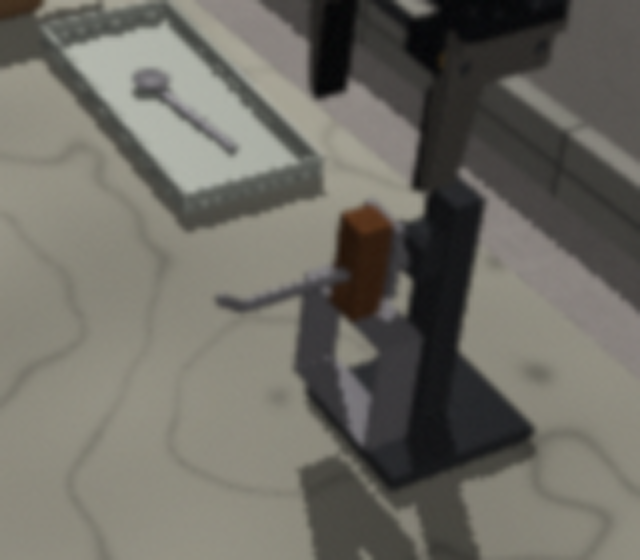

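The crop shows the large cutter hanging plumb on the arm against the plate, handle at (362,262) and arm tip at (225,300). The medium is next.

```bash
cat >> h.py <<'E'
def carry(x,y,top,yaw,contact):
    pick(x,y,top,yaw)
    p=env.sense()['ee_pos']; env.movel([p[0],p[1],.275],rate=.25)
    p=at(.14,.014); env.reach([p[0],p[1],.265],R(TH)); env.movel(p,rate=.2); env.pause(.1)
    if not insert((.115,.095,.073)): return
    env.movel(at(.073,.003),rate=.06); env.pause(.1)
    print('lowered',F(),env.sense()['gripper_width'])
    return press(contact+.004,.003,contact-.006,target=8.5)
E
python3 - <<'E'
from h import *
s=carry(.5325,.298,.157,-7,.0267); print(s,env.sense()['t'])
E
```

```text
picked w 0.021868757752376296 29.96868955437094 t 29.0333
s 0.115 [-0.39  0.7  -0.81]
s 0.095 [-0.77 -0.43  0.2 ]
s 0.073 [-0.39  0.15 -0.98]
lowered [-0.54538943 -0.41488228 -1.47501838] 0.02170286782554198
s 0.0299 [1.57 1.16 0.37]
s 0.0291 [1.08 0.67 0.5 ]
s 0.0271 [-1.2   0.26  2.45]
s 0.0267 [-3.74  2.03  4.24]
s 0.0263 [-5.32  1.22  4.  ]
s 0.0259 [-7.23  1.92  6.29]
s 0.0255 [-8.24  1.09  7.43]
s 0.0251 [-9.15  1.99  7.3 ]
held [-10.13   1.94   7.55] s 0.025099999999999987 dt 3.8999999999999986
0.025099999999999987 38.0
```

```bash
python3 - <<'E'
from h import *
hang(.0271,.003)
im,d=snap('side'); P=cloud('side',d)
cv2.imwrite('pics/crop4.png',cv2.resize(im[150:290,300:460,::-1],None,fx=4,fy=4,interpolation=2))
E
```

```text
down at over -0.0012 [-1.56  0.69  6.96]
t 41.7833
```

View pics/crop4.png

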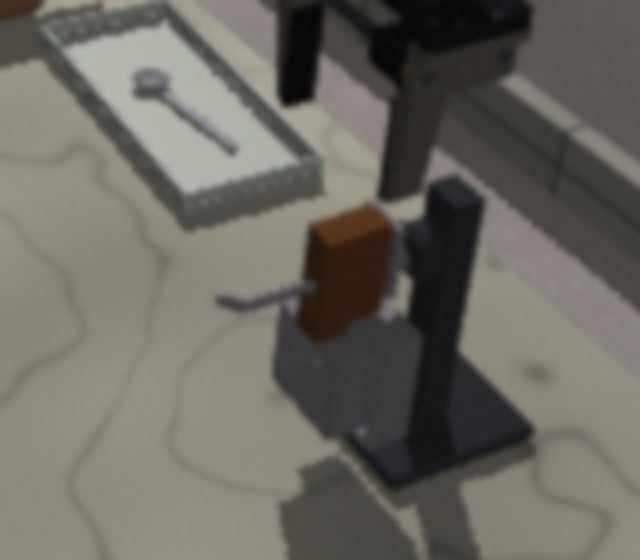

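The crop shows the medium cutter hanging flush in front of the large, their handles forming one block at (345,270) with the bands nested. The small is next.

```bash
python3 - <<'E'
from h import *
s=carry(.466,.172,.148,-6,.0487); print(s,env.sense()['t'])
E
```

```text
picked w 0.02164432618605586 29.969192936550826 t 45.6667
s 0.115 [ 1.25  0.19 -1.  ]
s 0.095 [-0.58  0.09 -0.67]
s 0.073 [ 0.85 -0.26 -0.23]
lowered [ 0.34271391 -0.21266083 -1.23556751] 0.021779458843040146
s 0.0499 [-1.4  -0.3  -0.45]
s 0.0487 [-3.06  0.25  2.52]
s 0.0483 [-5.37  0.1   4.12]
s 0.0479 [-7.49  0.27  4.69]
s 0.0475 [-8.06  0.24  6.09]
s 0.0471 [-8.39  0.84  6.38]
s 0.0467 [-9.96  0.86  6.54]
held [-11.28   1.57   6.62] s 0.04670000000000003 dt 4.150000000000006
0.04670000000000003 54.1833
```

```bash
python3 - <<'E'
from h import *
hang(.0487,.003)
im,d=snap('side')
cv2.imwrite('pics/crop5.png',cv2.resize(im[150:290,300:460,::-1],None,fx=4,fy=4,interpolation=2))
E
```

```text
down at over -0.0005 [-0.67  0.8   2.95]
t 57.7167
```

View pics/crop5.png

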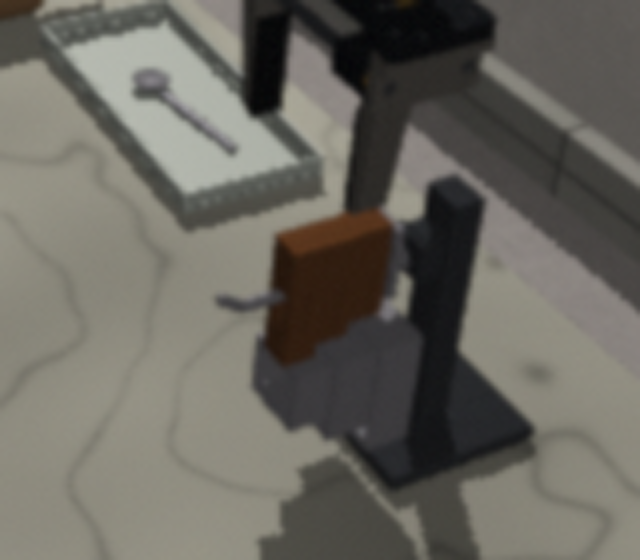

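The crop shows all three handles flush as one block at (330,285), with the bands nested and plumb and the gripper clear.

```bash
python3 -c "
from h import *
env.pause(.3); print(workorder.finish_job(), env.sense()['t'])"
```

```text
the job is handed in; nothing more can be done
the job is handed in; nothing more can be done
```

I hung the large, medium and small cutters on the hook in that order, pressed each home with about 8–11 N at the wrist, and handed the job in at about 58 s; the last picture shows them nested, flush and plumb, but no verdict came back.

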